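# Hold the pigment mill's belt tensioner back for a belt change

## Robot

A 6-joint arm with a two-finger parallel gripper is mounted at the origin on the work surface. World frame = base frame: x ahead of the robot, y to its left, z up, the work surface at z = 0. Lengths are in mm, angles in degrees, forces in N, time in s.
With the tool pointing down it reaches from about 325 to 925 mm from the base axis. Payload 3.1 kg.
Tool frame: the origin (TCP) lies at the centre of the arm's flange, where the gripper is bolted on; the fingertips stand 173 mm ahead of it and the grasp point (between the pads) lies 155 mm ahead of it; z points along the fingers, y is the line along which they close (so a half turn about z gives the same grasp; the last joint's range is limited). The gripper opens to 85 mm and grips with 20 to 120 N. Pads are 22 mm wide; open, the fingers measure 114 mm over their backs; the gripper's body (76 mm by 85 mm) begins 54 mm behind the grasp point. The pads swing forward as they close: fully open they stand 13 mm farther back than shut.
Start: joints at [-79.824, 12.427, 92.441, -0, 75.132, -6.429], TCP at [178.622, -598.945, 404.7] pointing down, gripper open.
Joint ranges: [-157.48, 157.48], [-44.54, 120.13], [17.64, 146.25], [-64.5, 244.5], [7.68, 150.69], [-147.95, 147.95]. Speed limits (degrees/s): [159.86, 159.86, 180, 180, 180, 180].

## Interface

Orientations are given as a 3x3 rotation matrix whose columns are the frame's x, y, z axes.
In Python, from plant import robot gives the robot as it stands.
- The arm moves only by the shell command python3 -m pendant 'ROWS' [FORCE]. ROWS is JSON, a list of rows, each an object with "linear": the shift along the tool's x, y, z in cm, a list of three; "rotation": the turn, a rotation vector about the tool's x, y, z in degrees, a list of three; "fingers": the finger opening in cm, from 0 to 8.54. A call has 1 to 10 rows; each row is the pose to reach, as a shift and turn from the pose commanded when the call began, along the tool's axes at that moment; what a row does not reach only later rows make up. A row lasts 1/10 s, in which the tool goes at most 50 mm and 8.59 degrees, less where a joint would pass 70% of its speed; a pose out of reach is approached as far as the arm can. A call with a gripper value outside its range is refused whole. The fingers move at their own pace and stop on an object; FORCE is the grip in N (left out, the last holds). Time passes only in rows, so rows that repeat a pose let the fingers close. It gives the time, the measured TCP pose, the force, the opening and the grip force at its end, in the units of the state.
- robot.get_state(): the state, without advancing time (a new reading comes with each control period).
- robot.get_image(name): name is "scene" or "top"; returns a dict with "color" (420x560x3 uint8, blue, green, red), "vfov" (degrees; the focal length in pixels is half the picture's height over the tangent of half this angle, whatever the lens; pixels are square), "cx", "cy" (the principal point, pixels), "distortion" ([k1, k2, p1, p2, k3] as OpenCV has them; the pictures are not rectified), "T" (4x4, takes a point from camera to world coordinates). Camera axes: x right, y down, z forward; pixel columns grow to the right and rows downward; lengths in mm; the calibration is good to about 2 mm. A picture is of the moment at which its call begins. There is no depth.
- robot.hand_in(): hands the job in; it is judged then, once.
The state is a dict: "time": time; "q": joint angles; "joint_vel": joint speeds; "joint_efforts": joint torques, N m; "ee_pos": TCP position; "eef_rot": TCP orientation; "force": force on the tool from outside, world axes, zero at the start; "moment": the same for the moment, N m; "gripper_width": finger opening in mm; "gripper_force": force on a finger pad.
Only numpy, scipy, OpenCV 4.12 (cv2) and the standard library are available. Lean on these libraries where they do the work, as an engineer would, in place of code of your own. Each camera call takes 0.05 s, during which the arm holds its last target. There are 200 camera calls.

## Task

The belt of the green stone pigment mill is off and I am about to fit a new one. Lift the white lid off the belt compartment by its black knob and set it down gently, flat on the bare bench top, clear of the mill; then swing the spring-loaded tensioner arm by its upright red handle all the way back to its stop, and finish while still holding it there, so that I can slip the belt on. Leave the jars and the brush pot where they stand.

Things in the scene. Friction and masses are not known exactly. Their poses are not given: they have to be found in the camera images.
- mill: Green bench mill for pigment, fixed, 212 mm wide along its x. Origin on the bench top under the centre of its square belt compartment, z up; the drum end lies towards its +y, out to 368 mm (case 105 mm high there). Origin 0.48 to 0.57 m ahead of the robot, 0.03 to 0.17 m to its left, turned up to 0.4 rad either way.
- compartment (a point): Centre of the compartment's open mouth, 125 mm straight above the mill's origin, at rim height. Open-topped box, 212 x 212 mm outside, 200 x 200 mm inside, 65 mm deep (floor 60 mm above the bench), with a belt slot in its +y wall. In it stand the tensioner and, at mill x -58, y -64 mm, the motor pulley (46 mm wide, top 98 mm above the bench).
- drum (a point): Centre of the rim of the steel grinding drum, 200 mm wide, at mill x 0, y 245 mm, rim 173 mm above the bench; the black knob in its middle reaches 190 mm.
- lid: Loose white square lid, 224 x 224 mm, 0.24 to 0.45 kg: a 4 mm plate with an 11 mm skirt below that hangs round the outside of the compartment with 3 mm play; plate top 15 mm above the origin. Origin at the centre of the skirt's lower edge, z up; it starts on the compartment, origin 114 mm above the bench, square with the mill. Resting flat on the bench its origin is at bench height.
- lid_knob (a point): Centre of the top of the lid's black knob, which is round, 26 to 30 mm wide and stands 36 mm above the plate, at the lid's centre (51 mm above the lid's origin). Its axes are the lid's.
- pivot (a point): Point on the tensioner arm's vertical pivot axis, fixed on the mill at x 0, y -70 mm, 78 mm above the bench (top face of the arm's bar). A dark pivot body 32 mm wide stands there.
- handle: Upright red round handle, 16 mm wide, 42 mm tall, on the free end of the steel tensioner arm, 100 mm from the pivot. Origin at its foot, 78 mm above the bench, on the arm's 20 mm wide bar; its y axis points outwards along the arm. On the bar, 52 mm from the pivot, stands a white idler roller 30 mm wide, 18 mm tall.
- handle_top (a point): Centre of the top of the red handle, 120 mm above the bench (5 mm below the rim). In the mill's frame the handle goes from x -43, y 20 mm at rest through x 0, y 30 mm to x 43, y 20 mm at the stop; nothing stands within 35 mm of its sides along the mill's x.
- tension_arm (a joint): Angle of the tensioner arm, rad: 0 at rest (arm along the mill's +y, turned 0.45 rad towards its -x), growing clockwise seen from above as the handle goes towards the mill's +x, up to the stop at 0.9. A spring drives it back to 0 when let go: about 3.6 N at the handle at 0, 9 N at the stop.
- red_jar: Bystander: closed glass jar with a red cap, 60 mm wide, 70 mm tall, origin at the centre of its underside.
- green_jar: Bystander: the same jar with a green cap.
- ochre_jar: Bystander: the same jar with a yellow cap.
- brush_pot: Bystander: blue ceramic pot 72 mm wide, 100 mm tall, with brushes standing in it up to 210 mm, origin at the centre of its underside; stands beyond the mill.

How it is judged (in metres and radians):
On the way, in this order (a step that is already met when the one before it is completed fails the run):
1. the lid is lifted off the compartment, held by the gripper (z of lid in the frame of mill above 0.135 m and contact force between the fingers and lid above 0.5 N), for 0.1 s.
2. the lid lies flat on the bench, let go, clear of the mill (height (world z) of lid below 0.008 m and angle between lid's own z axis and vertical below 0.08 rad and contact force between the fingers and lid below 0.1 N and contact force between lid and mill below 0.1 N and linear speed of lid below 0.02 m/s), for 0.2 s.
3. the tensioner arm is back at its stop, held by the fingers at the red handle (value of joint tension_arm above 0.85 rad and contact force between the fingers and handle above 3 N), for 0.5 s.
At the end, for the whole second after the job is handed in: The tensioner arm stands within 0.05 rad of its stop (joint above 0.85), kept there by the fingers pressing on the red handle with more than 3 N; the lid lies flat (within 8 mm of the bench, tilt under 0.08 rad), knob up, at rest on the bench top, let go and not touching the mill (all of step 2 and all of step 3); the arm keeps its last pose, push and grip.
It fails at once if the lid is dropped or thrown (faster than 0.6 m/s while the fingers do not hold it) (linear speed of lid above 0.6 m/s and contact force between the fingers and lid below 0.1 N).
It fails at once if a jar or the brush pot is moved more than 30 mm or tipped (distance of any of red_jar, green_jar, ochre_jar, brush_pot from where it was at the start of the episode above 0.03 m or angle between any of red_jar, green_jar, ochre_jar, brush_pot's own z axis and vertical above 0.4 rad).
It also fails if it takes over 64 s, if anything falls off the work surface, if the arm or the gripper's body presses on something with over 40 N, if the wrist force passes 120 N, or if a joint passes its speed limit or range.

## Working session

There is one attempt and no reset: what is moved stays moved. The work goes in short steps, Python scripts to look and compute and a shell command to move; the robot and the scene stay as the last step left them, time stands still between calls to the robot, and variables do not carry over. Pictures are saved under pics/ and viewed, at most 10 in all, crops included, and the job is handed in when it is done.

```bash
mkdir -p pics; ls
cat > h.py <<'E'
import numpy as np, cv2
from plant import robot
def K(im):
    f=210/np.tan(np.radians(im["vfov"]/2)); return np.array([[f,0,im["cx"]],[0,f,im["cy"]],[0,0,1.]])
def ray(im,px,z):
    p=cv2.undistortPoints(np.array(px,float).reshape(-1,1,2),K(im),np.array(im["distortion"],float)).reshape(-1,2)
    T=np.array(im["T"]); d=np.c_[p,np.ones(len(p))]@T[:3,:3].T; o=T[:3,3]
    return o+d*((z-o[2])/d[:,2])[:,None]
def proj(im,P):
    T=np.linalg.inv(np.array(im["T"])); r,_=cv2.Rodrigues(T[:3,:3])
    return cv2.projectPoints(np.array(P,float).reshape(-1,1,3),r,T[:3,3],K(im),np.array(im["distortion"],float))[0].reshape(-1,2)
E
python3 - <<'E'
from h import *
for n in("top","scene"):
    im=robot.get_image(n); cv2.imwrite(f"pics/{n}0.png",im["color"]); print(n,im["vfov"],np.round(im["T"],2).tolist())
s=robot.get_state();print(s["time"],np.round(s["eef_rot"],3).tolist(),s["gripper_width"])
E
```

```text
pics
top 56.58354546058517 [[0.02, -0.97, 0.23, 389.15], [-1.0, -0.02, 0.0, -79.58], [0.0, -0.23, -0.97, 1149.84], [0.0, 0.0, 0.0, 1.0]]
scene 55.512321793255175 [[-0.77, 0.4, -0.5, 1248.28], [0.64, 0.51, -0.58, 650.58], [0.02, -0.76, -0.65, 953.07], [0.0, 0.0, 0.0, 1.0]]
0.1 [[0.958, 0.286, -0.0], [0.286, -0.958, 0.002], [0.0, -0.002, -1.0]] 85.0799943231845
```

View pics/top0.png

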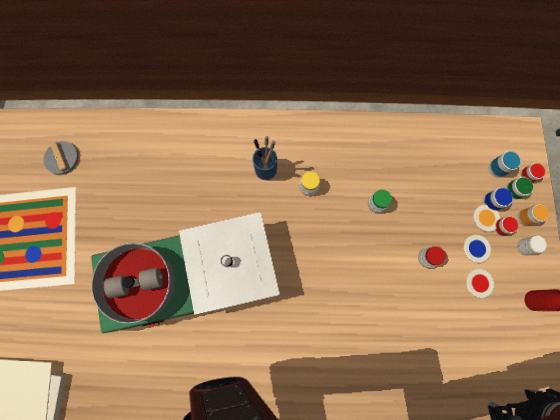

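View pics/scene0.png

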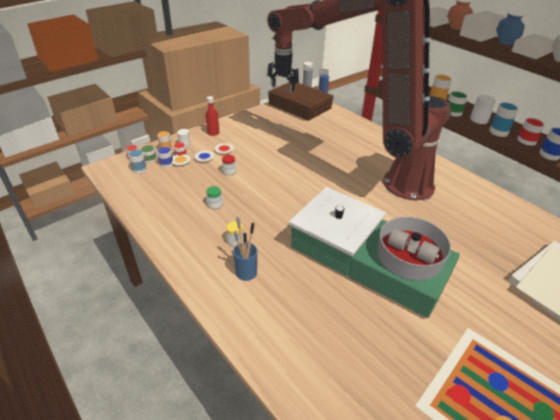

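The top view shows the lid's corners near (181,237), (262,213), (278,293) and (196,314), with the knob at about (228,260) and the drum at (133,284). The jars are at (310,183), (380,200) and (433,257). The bench between the mill and the red jar, around (350,300), is free.

```bash
cat > m.py <<'E'
from h import *
im=robot.get_image("top"); c=im["color"]; hsv=cv2.cvtColor(c,cv2.COLOR_BGR2HSV)
m=((hsv[...,1]<40)&(hsv[...,2]>170)).astype(np.uint8); m[:, :150]=0; m[:,330:]=0; m[:190]=0; m[330:]=0
m=cv2.morphologyEx(m,cv2.MORPH_OPEN,np.ones((3,3)))
k=max(cv2.findContours(m,cv2.RETR_EXTERNAL,cv2.CHAIN_APPROX_NONE)[0],key=cv2.contourArea)
W=ray(im,k.reshape(-1,2),129.)[:,:2].astype(np.float32)
r=cv2.minAreaRect(W); print("lid rect",r)
g=((hsv[...,2]<110)).astype(np.uint8); g[:, :215]=0; g[:,245:]=0; g[:245]=0; g[275:]=0
n,l,st,ce=cv2.connectedComponentsWithStats(g); print("dark",st[1:].tolist(),ce[1:])
print("knob proj",proj(im,[[r[0][0],r[0][1],165]]),"ray",ray(im,[[228,260]],160))
# drum rim: centre guess
print("drum",ray(im,[[133,283]],173)[:,:2])
print("jars",ray(im,[[310,181],[381,198],[433,255],[264,165]],70)[:,:2].round())
print("spot",ray(im,[[350,300]],0)[:,:2])
E
python3 m.py
```

```text
lid rect ((489.3626708984375, 53.23430633544922), (223.04690551757812, 222.62525939941406), 14.330153465270996)
dark [[226, 255, 2, 1, 2], [222, 257, 1, 1, 1], [226, 256, 7, 11, 34], [224, 265, 1, 1, 1]] [[226.5        255.        ]
 [222.         257.        ]
 [230.         262.20588235]
 [224.         265.        ]]
knob proj [[225.86984454 260.46158764]] ray [[491.15058669  48.54885478 160.        ]]
drum [[427.15702711 282.11122159]]
jars [[ 733. -167.]
 [ 686. -372.]
 [ 523. -512.]
 [ 780.  -32.]]
spot [[ 398.23920021 -288.07006738]]
```

```bash
python3 -m pendant '[{"linear":[4,-4.5,0],"rotation":[0,0,0],"fingers":8.5},{"linear":[8,-9,0],"rotation":[0,0,0],"fingers":8.5},{"linear":[11,-12.5,0],"rotation":[0,0,0],"fingers":8.5},{"linear":[14,-16,0],"rotation":[0,0,0],"fingers":8.5},{"linear":[17,-19.5,0],"rotation":[0,0,0],"fingers":8.5},{"linear":[20,-23,0],"rotation":[0,0,0],"fingers":8.5},{"linear":[23.5,-26,0],"rotation":[0,0,0],"fingers":8.5},{"linear":[27,-29.5,0],"rotation":[0,0,0],"fingers":8.5},{"linear":[30,-33,0],"rotation":[0,0,0],"fingers":8.5},{"linear":[33,-36,0],"rotation":[0,0,0],"fingers":8.5}]' && python3 -m pendant '[{"linear":[4,-4,0],"rotation":[0,0,0],"fingers":8.5},{"linear":[7,-8,0],"rotation":[0,0,0],"fingers":8.5},{"linear":[10.5,-12,0],"rotation":[0,0,0],"fingers":8.5},{"linear":[13.5,-15.5,0],"rotation":[0,0,0],"fingers":8.5},{"linear":[15.4,-17.4,0],"rotation":[0,0,0],"fingers":8.5},{"linear":[15.4,-17.4,0],"rotation":[0,0,0],"fingers":8.5},{"linear":[15.4,-17.4,0],"rotation":[0,0,0],"fingers":8.5},{"linear":[15.4,-17.4,0],"rotation":[0,0,0],"fingers":8.5}]'
python3 - <<'E'
from h import *
im=robot.get_image("scene"); c=im["color"]
cv2.imwrite("pics/s1.png",cv2.resize(c[120:320,240:480],None,fx=3,fy=3)); 
print(proj(im,[[489.4,53.2,165]]))
s=robot.get_state();print(s["ee_pos"],np.round(s["eef_rot"],3).tolist(),s["force"])
E
```

```text
time: 1.15
ee_pos: [392.1, -157.4, 404.6]
eef_rot: [[0.958, 0.286, 0.0], [0.286, -0.958, 0.0], [0.0, -0.0, -1.0]]
force: [0.5, 0.2, -0.4]
gripper_width: 84.7
gripper_force: 0.0
time: 1.95
ee_pos: [489.4, 50.4, 404.3]
eef_rot: [[0.959, 0.285, -0.001], [0.285, -0.959, -0.0], [-0.001, 0.0, -1.0]]
force: [-0.5, 0.6, 0.2]
gripper_width: 84.8
gripper_force: 0.0
[[339.28385945 207.60366607]]
[489.39625367  50.10468464 404.43096496] [[0.959, 0.284, -0.001], [0.284, -0.959, -0.0], [-0.001, 0.0, -1.0]] [-0.03881893  0.67857786  0.40347303]
```

View pics/s1.png

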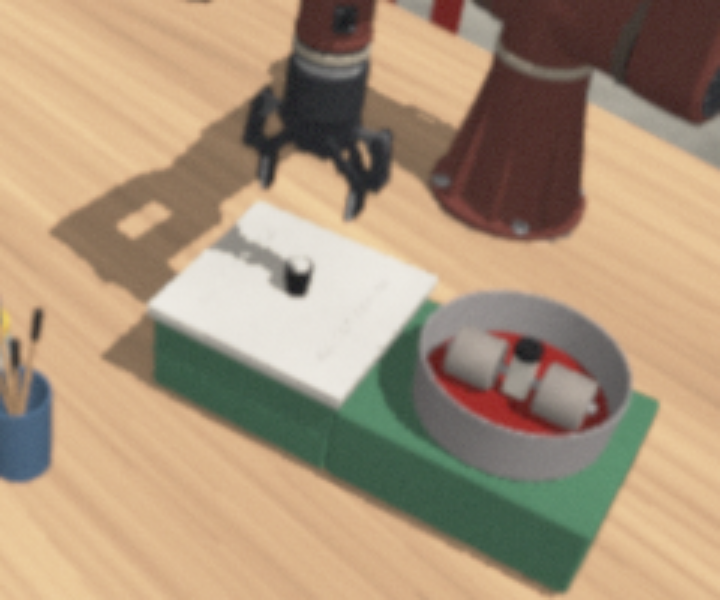

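The knob top is at about (298,262) in the crop, which is (339.3,207.3) in the full image and matches the projected estimate. I'll descend and grasp.

```bash
python3 -m pendant '[{"linear":[0,-0.2,3],"rotation":[0,0,0],"fingers":8.5},{"linear":[0,-0.3,6],"rotation":[0,0,0],"fingers":8.5},{"linear":[0,-0.3,8],"rotation":[0,0,0],"fingers":8.5},{"linear":[0,-0.3,9.2],"rotation":[0,0,0],"fingers":8.5},{"linear":[0,-0.3,9.7],"rotation":[0,0,0],"fingers":8.5},{"linear":[0,-0.3,9.7],"rotation":[0,0,0],"fingers":6},{"linear":[0,-0.3,9.7],"rotation":[0,0,0],"fingers":3.5},{"linear":[0,-0.3,9.7],"rotation":[0,0,0],"fingers":2},{"linear":[0,-0.3,9.7],"rotation":[0,0,0],"fingers":1},{"linear":[0,-0.3,9.7],"rotation":[0,0,0],"fingers":1}]' 50 && python3 -m pendant '[{"linear":[0,0,0],"rotation":[0,0,0],"fingers":1},{"linear":[0,0,0],"rotation":[0,0,0],"fingers":1},{"linear":[0,0,0],"rotation":[0,0,0],"fingers":1},{"linear":[0,0,0],"rotation":[0,0,0],"fingers":1}]'
```

```text
time: 3.0
ee_pos: [489.7, 53.7, 309.3]
eef_rot: [[0.958, 0.286, 0.003], [0.286, -0.958, -0.001], [0.002, 0.002, -1.0]]
force: [-1.2, -1.3, 4.9]
gripper_width: 27.7
gripper_force: 49.0
time: 3.4
ee_pos: [489.7, 53.7, 309.3]
eef_rot: [[0.958, 0.286, 0.003], [0.286, -0.958, -0.001], [0.002, 0.002, -1.0]]
force: [-1.0, -1.9, 5.6]
gripper_width: 27.8
gripper_force: 49.1
```

```bash
python3 -m pendant '[{"linear":[0,0,-0.3],"rotation":[0,0,0],"fingers":1},{"linear":[0,0,-0.8],"rotation":[0,0,0],"fingers":1},{"linear":[0,0,-1.5],"rotation":[0,0,0],"fingers":1},{"linear":[0,0,-2.5],"rotation":[0,0,0],"fingers":1},{"linear":[0,0,-3.5],"rotation":[0,0,0],"fingers":1},{"linear":[0,0,-4.5],"rotation":[0,0,0],"fingers":1},{"linear":[0,0,-5.5],"rotation":[0,0,0],"fingers":1},{"linear":[0,0,-6],"rotation":[0,0,0],"fingers":1},{"linear":[0,0,-6],"rotation":[0,0,0],"fingers":1}]'
python3 - <<'E'
from h import *
s=robot.get_state();R=np.array(s["eef_rot"]);print(s["ee_pos"],s["moment"], R.T@(np.array([440,-220,0])-np.array(s["ee_pos"])))
im=robot.get_image("scene"); cv2.imwrite("pics/s2.png",im["color"][80:380,180:500])
E
```

```text
time: 4.3
ee_pos: [489.4, 54.0, 369.1]
eef_rot: [[0.958, 0.286, 0.003], [0.286, -0.958, -0.0], [0.003, 0.001, -1.0]]
force: [0.0, 0.2, -4.2]
gripper_width: 27.7
gripper_force: 49.5
[489.43237473  53.96103955 369.13288364] [ 0.02624812 -0.01304984  0.01760666] [-126.58277159  248.11922967  369.01347733]
```

View pics/s2.png

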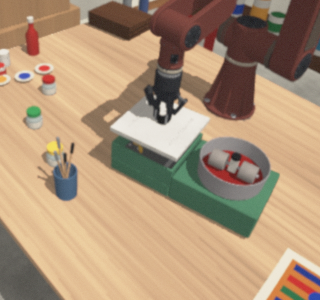

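The lid hangs roughly level, with its edge clear of the rim. Next I'll carry it to about (440,-220).

```bash
python3 -m pendant '[{"linear":[-0.5,1,0],"rotation":[0,0,0],"fingers":1},{"linear":[-1.5,3,0],"rotation":[0,0,0],"fingers":1},{"linear":[-3,6,0],"rotation":[0,0,0],"fingers":1},{"linear":[-4.7,9.2,0],"rotation":[0,0,0],"fingers":1},{"linear":[-6.3,12.4,0],"rotation":[0,0,0],"fingers":1},{"linear":[-8,15.6,0],"rotation":[0,0,0],"fingers":1},{"linear":[-9.6,18.8,0],"rotation":[0,0,0],"fingers":1},{"linear":[-11.2,22,0],"rotation":[0,0,0],"fingers":1},{"linear":[-12.3,24,0],"rotation":[0,0,0],"fingers":1},{"linear":[-12.7,24.8,0],"rotation":[0,0,0],"fingers":1}]' && python3 -m pendant '[{"linear":[0,0,1],"rotation":[0,0,0],"fingers":1},{"linear":[0,0,3],"rotation":[0,0,0],"fingers":1},{"linear":[0,0,5.5],"rotation":[0,0,0],"fingers":1},{"linear":[0,0,8],"rotation":[0,0,0],"fingers":1},{"linear":[0,0,10.5],"rotation":[0,0,0],"fingers":1},{"linear":[0,0,12.5],"rotation":[0,0,0],"fingers":1},{"linear":[0,0,14],"rotation":[0,0,0],"fingers":1},{"linear":[0,0,15],"rotation":[0,0,0],"fingers":1},{"linear":[0,0,15.5],"rotation":[0,0,0],"fingers":1},{"linear":[0,0,15.5],"rotation":[0,0,0],"fingers":1}]'
python3 - <<'E'
from h import *
im=robot.get_image("scene"); cv2.imwrite("pics/s3.png",cv2.resize(im["color"][80:280,180:420],None,fx=3,fy=3)) 
im=robot.get_image("top"); cv2.imwrite("pics/t3.png",im["color"])
E
```

```text
time: 5.35
ee_pos: [437.0, -222.4, 367.1]
eef_rot: [[0.959, 0.283, -0.002], [0.283, -0.959, -0.0], [-0.002, -0.0, -1.0]]
force: [0.2, -0.1, -3.5]
gripper_width: 27.6
gripper_force: 49.8
time: 6.35
ee_pos: [438.0, -219.3, 212.0]
eef_rot: [[0.958, 0.286, -0.001], [0.286, -0.958, 0.001], [-0.001, -0.001, -1.0]]
force: [-0.1, -0.2, -4.6]
gripper_width: 27.8
gripper_force: 49.8
```

View pics/s3.png

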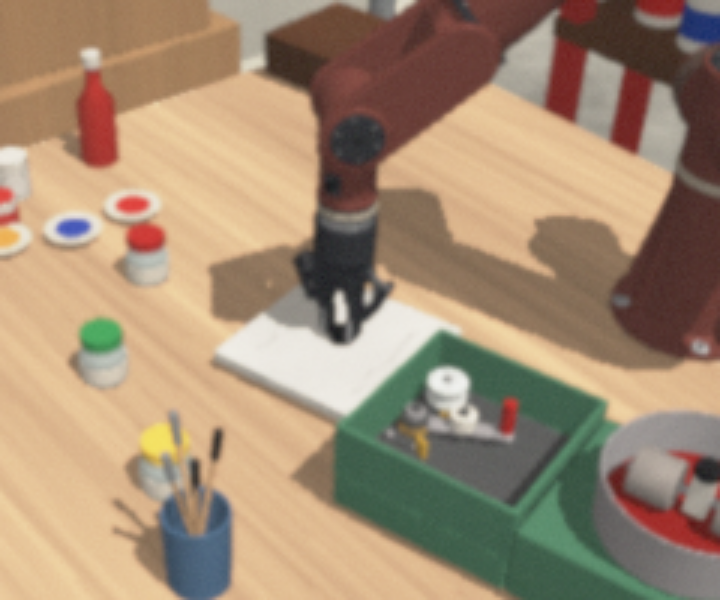

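The lid is just above the bench beside the mill and clear of it. The red handle can be seen in the compartment. Lowering gently.

```bash
python3 -m pendant '[{"linear":[0,0,0.4],"rotation":[0,0,0],"fingers":1},{"linear":[0,0,0.8],"rotation":[0,0,0],"fingers":1},{"linear":[0,0,1.1],"rotation":[0,0,0],"fingers":1},{"linear":[0,0,1.3],"rotation":[0,0,0],"fingers":1},{"linear":[0,0,1.5],"rotation":[0,0,0],"fingers":1},{"linear":[0,0,1.6],"rotation":[0,0,0],"fingers":1},{"linear":[0,0,1.7],"rotation":[0,0,0],"fingers":1},{"linear":[0,0,1.8],"rotation":[0,0,0],"fingers":1},{"linear":[0,0,1.8],"rotation":[0,0,0],"fingers":1},{"linear":[0,0,1.8],"rotation":[0,0,0],"fingers":1}]'
```

```text
time: 7.45
ee_pos: [438.2, -220.0, 195.3]
eef_rot: [[0.958, 0.286, -0.0], [0.286, -0.958, 0.0], [-0.0, -0.0, -1.0]]
force: [-2.8, 1.7, 5.6]
gripper_width: 27.4
gripper_force: 50.5
```

Contact force confirms the lid is down. Releasing and rising.

```bash
python3 -m pendant '[{"linear":[0,0,0],"rotation":[0,0,0],"fingers":3.5},{"linear":[0,0,0],"rotation":[0,0,0],"fingers":5},{"linear":[0,0,0],"rotation":[0,0,0],"fingers":7},{"linear":[0,0,0],"rotation":[0,0,0],"fingers":8},{"linear":[0,0,0],"rotation":[0,0,0],"fingers":8},{"linear":[0,0,-1],"rotation":[0,0,0],"fingers":8},{"linear":[0,0,-3],"rotation":[0,0,0],"fingers":8},{"linear":[0,0,-7],"rotation":[0,0,0],"fingers":8},{"linear":[0,0,-12],"rotation":[0,0,0],"fingers":8},{"linear":[0,0,-17],"rotation":[0,0,0],"fingers":8}]'
python3 - <<'E'
from h import *
im=robot.get_image("scene"); c=im["color"]; cv2.imwrite("pics/s4.png",cv2.resize(c[80:280,180:420],None,fx=3,fy=3))
t=robot.get_image("top"); cv2.imwrite("pics/t4.png",cv2.resize(t["color"][180:380,150:390],None,fx=3,fy=3))
th=np.radians(14.33); R=np.array([[np.cos(th),-np.sin(th)],[np.sin(th),np.cos(th)]]); o=np.array([489.4,53.2])
def red(im,box):
    h=cv2.cvtColor(im["color"],cv2.COLOR_BGR2HSV); m=(((h[...,0]<8)|(h[...,0]>172))&(h[...,1]>150)&(h[...,2]>90)).astype(np.uint8)
    k=np.zeros_like(m);x0,y0,x1,y1=box;k[y0:y1,x0:x1]=1
    n,l,st,ce=cv2.connectedComponentsWithStats(m*k); return st[1:].tolist(),ce[1:]
for im2,nm in((im,"scene"),(t,"top")):
    e=proj(im2,[[*(o+R@np.array([-43,20])),z] for z in(120,99,78)]); print(nm,"expect",e.round(1).tolist())
    u,v=e.mean(0).astype(int); print(red(im2,(u-15,v-15,u+15,v+15)))
s=robot.get_state();print(s["ee_pos"],"mill handle rest/mid/stop",[(o+R@np.array(p)).round(1) for p in([-43,20],[0,30],[43,20])])
E
```

```text
time: 8.45
ee_pos: [437.7, -219.6, 366.6]
eef_rot: [[0.958, 0.286, -0.0], [0.286, -0.958, 0.0], [-0.0, -0.0, -1.0]]
force: [0.7, -0.3, -0.1]
gripper_width: 80.1
gripper_force: 0.0
scene expect [[349.6, 213.9], [348.8, 218.8], [347.9, 223.6]]
([[347, 213, 5, 11, 40]], array([[349.25 , 217.825]]))
top expect [[224.0, 280.0], [225.0, 280.5], [226.1, 280.9]]
([[222, 278, 6, 6, 28]], array([[224.5       , 280.32142857]]))
[ 440.7445648  -221.69438891  374.40078742] mill handle rest/mid/stop [array([442.8,  61.9]), array([482. ,  82.3]), array([526.1,  83.2])]
```

View pics/t4.png

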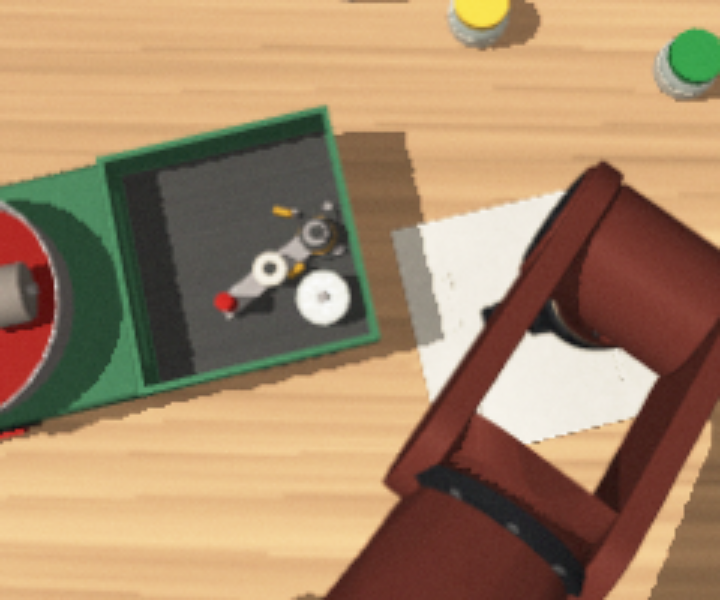

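In the top crop the red handle is at (225,301). It sits within about 1 px of the prediction in both views, so its rest position is (443,62) in world. The lid lies flat at right, clear of the mill. Next I move over the handle and turn the closing line onto the mill's x.

```bash
python3 -m pendant '[{"linear":[0.5,-1.5,0],"rotation":[0,0,-8],"fingers":8},{"linear":[1.5,-5,0],"rotation":[0,0,-16],"fingers":4.5},{"linear":[2.5,-8.5,0],"rotation":[0,0,-24],"fingers":4.5},{"linear":[3.5,-12,0],"rotation":[0,0,-32],"fingers":4.5},{"linear":[4.6,-15.5,0],"rotation":[0,0,-40],"fingers":4.5},{"linear":[5.7,-19,0],"rotation":[0,0,-48],"fingers":4.5},{"linear":[6.8,-22,0],"rotation":[0,0,-56],"fingers":4.5},{"linear":[7.5,-25,0],"rotation":[0,0,-64],"fingers":4.5},{"linear":[8.1,-26.5,0],"rotation":[0,0,-72],"fingers":4.5},{"linear":[8.3,-27.1,0],"rotation":[0,0,-80],"fingers":4.5}]' && python3 -m pendant '[{"linear":[0,0,0],"rotation":[0,0,-7.7],"fingers":4.5},{"linear":[0,0,0],"rotation":[0,0,-7.7],"fingers":4.5},{"linear":[0,0,0],"rotation":[0,0,-7.7],"fingers":4.5},{"linear":[0,0,0],"rotation":[0,0,-7.7],"fingers":4.5}]'
cat > e.py <<'E'
from h import *
s=robot.get_state();R=np.array(s["eef_rot"]);p=np.array(s["ee_pos"])
th=np.radians(14.33); M=np.array([[np.cos(th),-np.sin(th)],[np.sin(th),np.cos(th)]]); o=np.array([489.4,53.2])
print(p.round(1),R.round(3).tolist(),"w",s["gripper_width"],s["gripper_force"],"F",np.array(s["force"]).round(1),"mill xy",(M.T@(p[:2]-o)).round(1))
for a in(-.45,-.225,0,.225,.45):
    q=o+M@np.array([100*np.sin(a),-70+100*np.cos(a)]); print(a,q.round(1),"tool delta cm",(R.T@(np.array([*q,262])-p)/10).round(2))
E
python3 e.py
```

```text
time: 9.55
ee_pos: [439.9, 65.1, 364.9]
eef_rot: [[-0.123, 0.992, 0.0], [0.992, 0.123, 0.0], [0.0, 0.001, -1.0]]
force: [-0.2, -0.4, 0.6]
gripper_width: 45.3
gripper_force: 0.0
time: 9.95
ee_pos: [440.2, 63.2, 364.8]
eef_rot: [[-0.245, 0.97, 0.0], [0.97, 0.245, -0.0], [-0.0, 0.0, -1.0]]
force: [-0.2, -0.1, -0.4]
gripper_width: 44.9
gripper_force: 0.0
[440.2  63.2 364.8] [[-0.245, 0.97, 0.0], [0.97, 0.245, -0.0], [-0.0, 0.0, -1.0]] w 44.887624734046476 0.0 F [-0.2 -0.1 -0.4] mill xy [-45.2  21.9]
-0.45 [442.3  61.9] tool delta cm [-0.19  0.17 10.28]
-0.225 [461.   74.3] tool delta cm [ 0.56  2.29 10.28]
0 [482.   82.3] tool delta cm [ 0.82  4.52 10.28]
0.225 [504.2  85.3] tool delta cm [ 0.58  6.75 10.28]
0.45 [526.6  83.4] tool delta cm [-0.16  8.87 10.28]
```

```bash
python3 -m pendant '[{"linear":[-0.2,0.2,3],"rotation":[0,0,0],"fingers":4.5},{"linear":[-0.2,0.2,6],"rotation":[0,0,0],"fingers":4.5},{"linear":[-0.2,0.2,8.5],"rotation":[0,0,0],"fingers":4.5},{"linear":[-0.2,0.2,9.8],"rotation":[0,0,0],"fingers":4.5},{"linear":[-0.2,0.2,10.3],"rotation":[0,0,0],"fingers":4.5},{"linear":[-0.2,0.2,10.3],"rotation":[0,0,0],"fingers":2.5},{"linear":[-0.2,0.2,10.3],"rotation":[0,0,0],"fingers":1},{"linear":[-0.2,0.2,10.3],"rotation":[0,0,0],"fingers":0.5},{"linear":[-0.2,0.2,10.3],"rotation":[0,0,0],"fingers":0.5},{"linear":[-0.2,0.2,10.3],"rotation":[0,0,0],"fingers":0.5}]' 40 && python3 e.py
```

```text
time: 10.95
ee_pos: [443.0, 61.9, 262.9]
eef_rot: [[-0.247, 0.969, 0.001], [0.969, 0.247, -0.001], [-0.001, 0.001, -1.0]]
force: [-3.5, -1.1, 5.0]
gripper_width: 14.5
gripper_force: 39.4
[443.   61.9 262.9] [[-0.247, 0.969, 0.001], [0.969, 0.247, -0.001], [-0.001, 0.001, -1.0]] w 14.48859287553215 39.37843143939972 F [-3.5 -1.1  5. ] mill xy [-42.8  19.9]
-0.45 [442.3  61.9] tool delta cm [ 0.01 -0.07  0.09]
-0.225 [461.   74.3] tool delta cm [0.76 2.05 0.1 ]
0 [482.   82.3] tool delta cm [1.01 4.28 0.1 ]
0.225 [504.2  85.3] tool delta cm [0.76 6.51 0.1 ]
0.45 [526.6  83.4] tool delta cm [0.01 8.63 0.1 ]
```

Gripped on the handle. Swinging it along the arc.

```bash
python3 -m pendant '[{"linear":[0.25,0.6,0],"rotation":[0,0,0],"fingers":0.5},{"linear":[0.55,1.4,0],"rotation":[0,0,0],"fingers":0.5},{"linear":[0.8,2.2,0],"rotation":[0,0,0],"fingers":0.5},{"linear":[0.95,3.2,0],"rotation":[0,0,0],"fingers":0.5},{"linear":[1,4.2,0],"rotation":[0,0,0],"fingers":0.5},{"linear":[0.95,5.2,0],"rotation":[0,0,0],"fingers":0.5},{"linear":[0.8,6.3,0],"rotation":[0,0,0],"fingers":0.5},{"linear":[0.5,7.3,0],"rotation":[0,0,0],"fingers":0.5},{"linear":[0.2,8.1,0],"rotation":[0,0,0],"fingers":0.5},{"linear":[0,8.6,0],"rotation":[0,0,0],"fingers":0.5}]' && python3 -m pendant '[{"linear":[-0.05,0.1,0],"rotation":[0,0,0],"fingers":0.5},{"linear":[-0.1,0.2,0],"rotation":[0,0,0],"fingers":0.5},{"linear":[-0.1,0.2,0],"rotation":[0,0,0],"fingers":0.5},{"linear":[-0.1,0.2,0],"rotation":[0,0,0],"fingers":0.5}]' && python3 e.py
python3 - <<'E'
from h import *
t=robot.get_image("top"); s=robot.get_image("scene")
cv2.imwrite("pics/f.png",np.hstack([cv2.resize(t["color"][180:380,140:340],None,fx=2,fy=2),cv2.resize(s["color"][100:300,240:440],None,fx=2,fy=2)]))
E
```

```text
time: 11.95
ee_pos: [524.7, 85.5, 262.4]
eef_rot: [[-0.244, 0.97, -0.007], [0.97, 0.245, 0.007], [0.008, -0.005, -1.0]]
force: [-12.9, 7.8, 12.5]
gripper_width: 14.8
gripper_force: 40.9
time: 12.35
ee_pos: [526.9, 84.8, 262.4]
eef_rot: [[-0.246, 0.969, -0.005], [0.969, 0.246, 0.005], [0.006, -0.003, -1.0]]
force: [-7.6, 7.2, 7.7]
gripper_width: 14.8
gripper_force: 40.3
[526.9  84.8 262.4] [[-0.246, 0.969, -0.005], [0.969, 0.246, 0.005], [0.006, -0.003, -1.0]] w 14.781584637342824 40.319010615348816 F [-7.6  7.2  7.7] mill xy [44.2 21.3]
-0.45 [442.3  61.9] tool delta cm [-0.14 -8.77  0.07]
-0.225 [461.   74.3] tool delta cm [ 0.6  -6.65  0.07]
0 [482.   82.3] tool delta cm [ 0.86 -4.42  0.07]
0.225 [504.2  85.3] tool delta cm [ 0.61 -2.19  0.06]
0.45 [526.6  83.4] tool delta cm [-0.13 -0.07  0.04]
```

View pics/f.png

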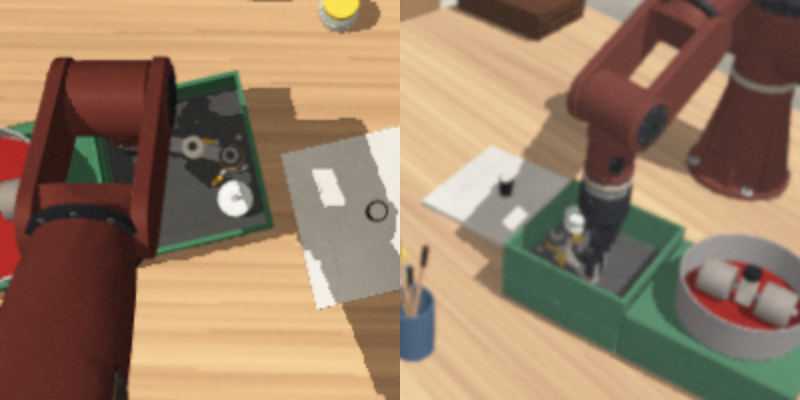

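The arm is swung across and the lid rests flat and clear. The force of about 9 N along the arc matches the spring alone, so I'll press a little further into the stop to make sure.

```bash
python3 -m pendant '[{"linear":[-0.05,0.1,0],"rotation":[0,0,0],"fingers":0.5},{"linear":[-0.1,0.2,0],"rotation":[0,0,0],"fingers":0.5},{"linear":[-0.15,0.3,0],"rotation":[0,0,0],"fingers":0.5},{"linear":[-0.2,0.4,0],"rotation":[0,0,0],"fingers":0.5},{"linear":[-0.2,0.4,0],"rotation":[0,0,0],"fingers":0.5},{"linear":[-0.2,0.4,0],"rotation":[0,0,0],"fingers":0.5},{"linear":[-0.2,0.4,0],"rotation":[0,0,0],"fingers":0.5},{"linear":[-0.2,0.4,0],"rotation":[0,0,0],"fingers":0.5}]' && python3 e.py|head -1
python3 - <<'E'
from h import *
t=robot.get_image("top"); th=np.radians(14.33); M=np.array([[np.cos(th),-np.sin(th)],[np.sin(th),np.cos(th)]]); o=np.array([489.4,53.2])
for a in(.3,.4,.45): print(a,proj(t,[[*(o+M@np.array([52*np.sin(a),-70+52*np.cos(a)])),96]]))
print("seen",(ray(t,[[236.5,253]],96)[:,:2]-o)@M)
E
```

```text
time: 13.25
ee_pos: [529.2, 84.4, 262.3]
eef_rot: [[-0.245, 0.969, -0.013], [0.969, 0.245, 0.007], [0.01, -0.011, -1.0]]
force: [-17.3, 9.1, 15.4]
gripper_width: 14.6
gripper_force: 41.7
[529.2  84.4 262.3] [[-0.245, 0.969, -0.013], [0.969, 0.245, 0.007], [0.01, -0.011, -1.0]] w 14.561378977396142 41.70010685920715 F [-17.3   9.1  15.4] mill xy [46.3 20.4]
0.3 [[235.38851529 255.8664085 ]]
0.4 [[235.65826901 253.96428665]]
0.45 [[235.86373379 253.02556707]]
seen [[ 22.29172076 -24.87221854]]
```

The force jumped to about 19 N over 2 mm, so the arm is on its stop. The roller also reads about 0.46 rad past centre, where the stop is at 0.45. I'll hold briefly and hand in.

```bash
python3 -m pendant '[{"linear":[0,0,0],"rotation":[0,0,0],"fingers":0.5},{"linear":[0,0,0],"rotation":[0,0,0],"fingers":0.5},{"linear":[0,0,0],"rotation":[0,0,0],"fingers":0.5},{"linear":[0,0,0],"rotation":[0,0,0],"fingers":0.5},{"linear":[0,0,0],"rotation":[0,0,0],"fingers":0.5},{"linear":[0,0,0],"rotation":[0,0,0],"fingers":0.5}]' && python3 -c "
from plant import robot
print(robot.hand_in())"
```

```text
time: 13.9
ee_pos: [529.2, 84.4, 262.3]
eef_rot: [[-0.245, 0.969, -0.013], [0.969, 0.245, 0.007], [0.01, -0.011, -1.0]]
force: [-17.1, 9.4, 16.2]
gripper_width: 14.8
gripper_force: 41.7
the job is handed in; nothing more can be done
None
```

The lid lies flat on the bench clear of the mill, the gripper is holding the tensioner arm at its stop, the jars and brush pot were not touched, and the job is handed in; no verdict was returned.

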